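# Lever open the vial safe

### The arm

A 6-joint arm with a two-finger parallel gripper is mounted at the origin on the work surface. World frame = base frame: x ahead of the robot, y to its left, z up, the work surface at z = 0. Lengths are in m, angles in rad, forces in N, time in s.
With the tool pointing down it reaches from about 0.275 to 0.75 m from the base axis. Payload 10.2 kg.
Tool frame: the origin (TCP) lies on the centre line of the jaws, within the pads' length; the fingertips stand 25 mm ahead of it and the grasp point (between the pads) lies 6 mm ahead of it; z points along the fingers, y is the direction in which the jaws open and shut (so a half turn about z gives the same grasp; the last joint's range is limited). The gripper opens to 85 mm and grips with 20 to 120 N. Pads are 22 mm wide; open, the fingers measure 114 mm over their backs; the gripper's body (76 mm by 85 mm) begins 54 mm behind the grasp point. The pads swing forward as they close: fully open they stand 13 mm farther back than shut.
Start: joints at [1.108, 0.313, 1.498, -0, 1.331, -0.223], TCP at [0.125, 0.51, 0.256] pointing down, gripper open.
Joint ranges: [-2.94, 2.94], [-0.97, 2.17], [0.19, 2.56], [-1.23, 4.37], [0.02, 3.11], [-2.88, 2.88]. Speed limits (rad/s): [2.39, 2.39, 3.01, 3.14, 3.14, 3.14].

### API

Orientations are given as a 3x3 rotation matrix whose columns are the frame's x, y, z axes.
In Python, from bench import sense, read_camera, calibration, ctrl gives the robot as it stands. The module is installed in compiled form; this text tells all that it offers.
- The arm moves only by the shell command python3 -m crank 'ROWS' [FORCE]. ROWS is JSON, a list of rows, each an object with "slide": the shift along the tool's x, y, z in mm, a list of three; "delta_rot": the turn, a rotation vector about the tool's x, y, z in degrees, a list of three; "jaw": the gripper command: -1 is shut, 1 is fully open, values between are in proportion. A call has exactly 8 rows; each row shifts and turns the commanded pose from where the row before left it, along the tool's axes as they then stand; what a row does not reach is not made up. A row lasts 1/8 s, in which the tool goes at most 62.5 mm and 10.7 degrees, less where a joint would pass 70% of its speed; a pose out of reach is approached as far as the arm can. A call with a gripper value outside its range is refused whole. The fingers move at their own pace and stop on an object; FORCE is the grip in N (left out, the last holds). Time passes only in rows, so rows that do not move let the fingers close, or fill a call up. It gives the time, the measured TCP pose, the force and the opening at its end, in the units of the state.
- sense(): the state, without advancing time (a new reading comes with each control period).
- read_camera(name): name is "scene" or "top" or "wrist"; returns the picture (384x512x3 uint8, red, green, blue); there is no depth.
- calibration(name): a dict with "fx", "fy", "cx", "cy" (pixels), "cam_to_world" (4x4, takes a point from camera to world coordinates). Camera axes: x right, y up, looking along -z (the intrinsics and any distortion apply to the point x, -y, -z); pixel columns grow to the right and rows downward; lengths in m; the calibration is good to about 2 mm. A picture is of the moment at which its call begins: read the wrist's pose just before it. calibration takes no time and is no camera call; for the wrist camera it gives the pose at the moment of the call.
- ctrl.finish_job(): hands the job in, once; it reports no verdict.
The state is a dict: "time": time; "joints": joint angles; "qvel": joint speeds; "joint_efforts": joint torques, N m; "ee_pos": TCP position; "tcp_rot": TCP orientation; "wrist_force": force on the tool from outside, world axes, zero at the start; "ft_torque": the same for the moment, N m; "gripper_width": finger opening in m.
Only numpy, scipy, OpenCV 4.12 (cv2) and the standard library are available. Lean on these libraries where they do the work, as an engineer would, in place of code of your own. Each camera call takes 0.05 s, during which the arm holds its last target. There are 200 camera calls.

### The job

Open the heavy steel hatch of the vial safe with its lever: first push the bolt's upright pin so that the bolt slides fully back off the hatch, then press the lever's flat paddle all the way down, so that the short end raises the hatch, and finish while still holding it down so that the hatch stays up. Only push and press, with the fingers; do not grasp or lift anything, do not touch the hatch itself, and leave the bottle, the measure and the vials where they stand.

Things in the scene. Friction and masses are not known exactly. Their poses are not given: they have to be found in the camera images.
- safe: grey fitting fixed to the bench. Origin on the bench under the lever's pivot; x runs from the lever's long end (x < 0) to the box (x > 0), y towards the bolt's side, z up. Pivot 85 mm up in a yoke 100 mm high (x within 23, y within 29 mm). Box x 137 to 267 mm, 170 mm wide, 70 mm high, under the hatch. Bolt channel: block x 160 to 210, y 85 to 200 mm, 97 mm high, its outer end plate 107 mm
- paddle (a point): top centre of the grey plastic paddle (62 mm along x, 48 mm along y) on the lever's long end, 240 mm from the pivot on the safe's -x side, 9 mm above the bar's mid-line. 146 mm above the bench at rest, 41 mm when fully pressed; it moves in an arc in the safe's x-z plane, tilting from 0.22 rad one way to 0.22 the other; its x changes by under 8 mm
- lever (a joint): angle of the aluminium lever bar (24 mm wide): 0 at rest (long end up; roller of the 110 mm short end just under the hatch's lip), grows as the long end goes down, stop at 0.44 rad. Holding the hatch up takes about 4 to 10 N straight down on the paddle; let go, it returns. While the bolt lies over the hatch the lever hardly moves
- hatch (a joint): angle of the steel hatch (165 by 160 mm, 12 mm thick, 2 to 4 kg): 0 shut, grows as it rises, about 0.33 rad with the lever fully down. Hinged at the box's far end (safe x = 250 mm, 76 mm up); its free lip overhangs the box towards the lever. It falls shut when the lever is let go
- hatch_lip (a point): middle of the upper edge of the hatch's free lip (safe x = 89 mm), 82 mm above the bench when shut. The plate spans 80 mm each side in safe y
- bolt (a joint): travel of the bolt: 0 to 6 mm at the start (its nose lies over the hatch by about 20 mm), grows as it slides outward along the safe's +y, away from the hatch, to its stop at 45 mm. Takes about 2 N and stays where it is left
- bolt_pin (a point): top centre of the bolt's upright steel pin, 14 mm thick, 153 mm above the bench, rising 55 mm clear of the bolt's bar and channel. At bolt travel 0 it stands at safe x = 185 mm, y = 122 mm. To be pushed from the hatch's side, towards safe +y
- amber_bottle: bystander: capped brown glass bottle, 72 mm across, 150 mm high, standing; origin at the centre of its underside
- cone_measure: bystander: conical glass measure on a round foot, 68 mm across, 130 mm high, standing; origin at the centre of its underside
- vial_a: bystander: small dark blue vial with black cap, 30 mm across, 58 mm high, standing; origin at the centre of its underside
- vial_b: bystander: a second vial, same as the other; origin at the centre of its underside

How it is judged:
By the outcome, as a careful person would: the job done as asked, in the order asked, and still so for the second after the job is handed in, while the arm keeps its last pose, push and grip.
It also fails if it takes over 48 s, if anything falls off the work surface, if the arm or the gripper's body presses on something with over 40 N, if the wrist force passes 120 N, or if a joint passes its speed limit or range.

## Working session

There is one attempt and no reset: what is moved stays moved. The work goes in short steps, Python scripts to look and compute and a shell command to move; the robot and the scene stay as the last step left them, time stands still between calls to the robot, and variables do not carry over. Pictures are saved under pics/ and viewed, about 8 in all and at most 12, crops included, and the job is handed in when it is done.

```bash
mkdir -p pics
python3 - <<'E'
from bench import *
import cv2,numpy as np
s=sense();print(s['time'],s['ee_pos'],np.round(s['tcp_rot'],3).tolist(),s['wrist_force'])
for n in('scene','top'):
    c=calibration(n);print(n,{k:np.round(v,4).tolist() for k,v in c.items()})
    cv2.imwrite(f'pics/{n}1.png',cv2.resize(read_camera(n)[:,:,::-1],(800,600),interpolation=cv2.INTER_CUBIC))
E
```

```text
0.0 [0.12459305 0.50976578 0.25573335] [[-0.971, 0.238, -0.001], [0.238, 0.971, -0.001], [0.0, -0.001, -1.0]] [ 0.75634551  0.76509761 -0.85508302]
scene {'fx': 347.8453, 'fy': 347.8453, 'cx': 254.8718, 'cy': 191.7733, 'cam_to_world': [[-0.5662, -0.5674, 0.5979, 0.9603], [0.8241, -0.4033, 0.3977, 0.2774], [0.0155, 0.7179, 0.696, 0.5709], [0.0, 0.0, 0.0, 1.0]]}
top {'fx': 353.263, 'fy': 353.263, 'cx': 257.6193, 'cy': 188.6737, 'cam_to_world': [[0.0084, 0.9946, -0.1031, 0.5047], [-0.9998, 0.0104, 0.0193, 0.0014], [0.0203, 0.1029, 0.9945, 0.8596], [0.0, 0.0, 0.0, 1.0]]}
```

View pics/top1.png

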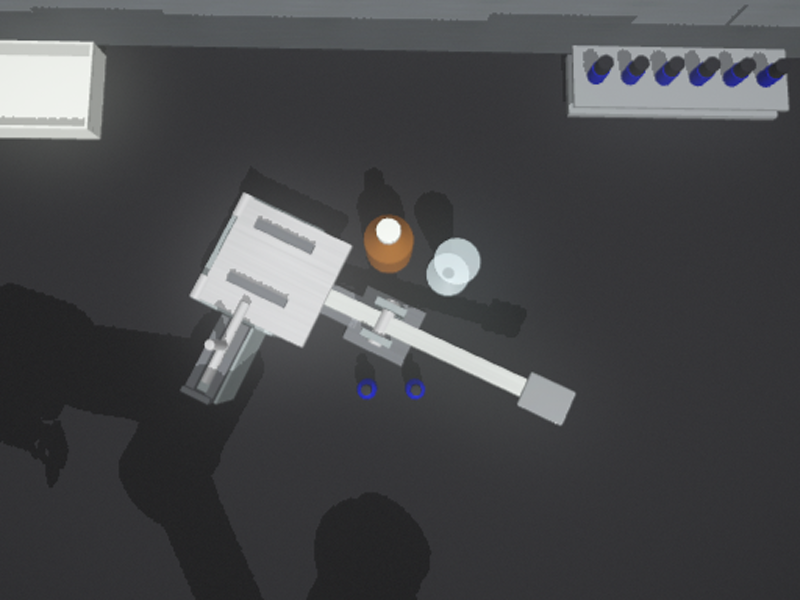

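View pics/scene1.png

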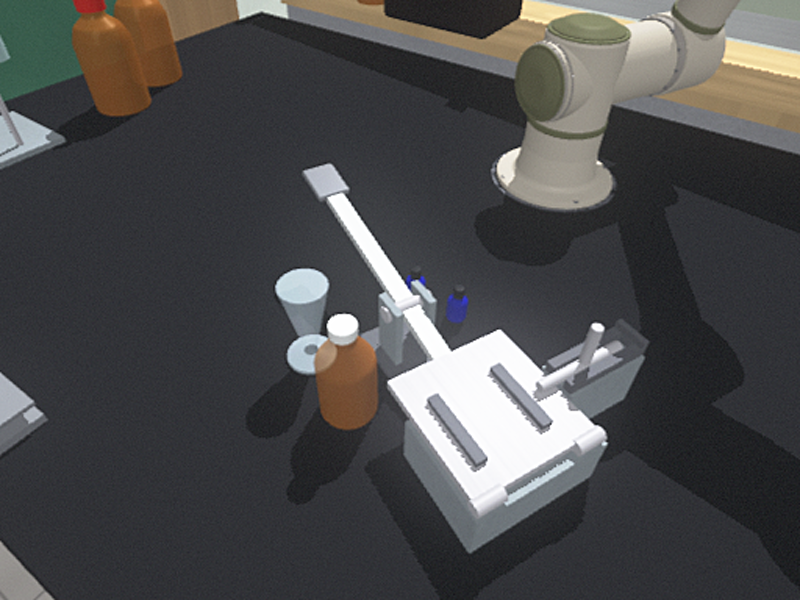

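Top view (800x600): paddle centre (547,399), pin top (209,345), lip corners (304,347) and (351,244). Scene view: paddle (326,181), pin top (597,327). Next I fit the safe's pose to these.

```bash
cat > h.py <<'E'
import numpy as np
from scipy.optimize import least_squares
from bench import *
def proj(n,p):
    c=calibration(n);T=np.linalg.inv(c['cam_to_world']);q=T[:3,:3]@p+T[:3,3]
    return 1.5625*np.array([c['fx']*q[0]/-q[2]+c['cx'],c['fy']*-q[1]/-q[2]+c['cy']])
def W(v,p):
    c,s=np.cos(v[2]),np.sin(v[2]);return np.array([v[0]+c*p[0]-s*p[1],v[1]+s*p[0]+c*p[1],p[2]])
def ray(n,u,z):
    c=calibration(n);T=np.array(c['cam_to_world']);u=np.array(u)/1.5625
    d=T[:3,:3]@[(u[0]-c['cx'])/c['fx'],-(u[1]-c['cy'])/c['fy'],-1];return T[:3,3]+d*(z-T[2,3])/d[2]
E
python3 - <<'E'
from h import *
obs=[('top',(547,399),(-.236,0,.146)),('top',(304,347),(.089,.08,.082)),('top',(351,244),(.089,-.08,.082)),
('scene',(326,181),(-.236,0,.146)),('scene',(500,331),(.089,.08,.082)),('scene',(388,384),(.089,-.08,.082)),
('top',(209,345),'pin'),('scene',(597,327),'pin')]
def f(v):
    return np.concatenate([proj(n,W(v,(.185,.122+v[3],.153) if p=='pin' else p))-u for n,u,p in obs])
a=ray('top',(547,399),.146);b=ray('top',(327,295),.082);y=np.arctan2(*(b-a)[1::-1])
r=least_squares(f,[*(a[:2]+.236*np.array([np.cos(y),np.sin(y)])),y,0.003],x_scale=[.1,.1,.1,.01])
v=r.x;print(v,np.round(r.fun.reshape(-1,2),1).tolist())
print('paddle',W(v,(-.236,0,.146)),'pin',W(v,(.185,.122+v[3],.153)))
for n,u,z in[('vialA',(367,389),.058),('vialB',(416,389),.058),('bottle',(388,231),.15)]:print(n,ray('top',u,z))
s=sense();R=np.array(s['tcp_rot']);print('ys in tool',R.T@[-np.sin(v[2]),np.cos(v[2]),0],'xs in tool',R.T@[np.cos(v[2]),np.sin(v[2]),0])
E
```

```text
[5.46544297e-01 1.48556867e-02 1.13680400e+00 4.50085545e-04] [[0.4, -0.7], [-4.1, -0.6], [-1.0, 0.6], [-2.5, -3.7], [-0.4, -1.7], [-1.5, -2.3], [-1.5, -1.4], [0.6, -0.1]]
paddle [ 0.44730716 -0.19926575  0.146     ] pin [0.51323787 0.23419493 0.153     ]
vialA [0.45160362 0.03566845 0.058     ]
vialB [ 0.45209713 -0.03460174  0.058     ]
bottle [0.66198557 0.00736609 0.15      ]
ys in tool [9.81203162e-01 1.92977603e-01 2.37032354e-05] xs in tool [-0.19297744  0.9812025  -0.00116882]
```

```bash
python3 -m crank '[{"slide":[-40,-15.2,0],"delta_rot":[0,0,0],"jaw":-1},{"slide":[-40,-15.2,0],"delta_rot":[0,0,0],"jaw":-1},{"slide":[-40,-15.2,0],"delta_rot":[0,0,0],"jaw":-1},{"slide":[-40,-15.2,0],"delta_rot":[0,0,0],"jaw":-1},{"slide":[-40,-15.2,0],"delta_rot":[0,0,0],"jaw":-1},{"slide":[-40,-15.2,0],"delta_rot":[0,0,0],"jaw":-1},{"slide":[-40,-15.2,0],"delta_rot":[0,0,0],"jaw":-1},{"slide":[-40,-15.2,0],"delta_rot":[0,0,0],"jaw":-1}]' 40
python3 -m crank '[{"slide":[-40,-15.2,0],"delta_rot":[0,0,0],"jaw":-1},{"slide":[-40,-15.2,0],"delta_rot":[0,0,0],"jaw":-1},{"slide":[-40,-15.2,0],"delta_rot":[0,0,0],"jaw":-1},{"slide":[-40,-15.2,0],"delta_rot":[0,0,0],"jaw":-1},{"slide":[0,0,0],"delta_rot":[0,0,5.5],"jaw":-1},{"slide":[0,0,0],"delta_rot":[0,0,5.6],"jaw":-1},{"slide":[0,0,0],"delta_rot":[0,0,0],"jaw":-1},{"slide":[0,0,0],"delta_rot":[0,0,0],"jaw":-1}]'
cat >> h.py <<'E'
v=[.54654,.01486,1.1368]
def st():
    s=sense();R=np.array(s['tcp_rot']);p=np.array(s['ee_pos'])
    c,n=np.cos(v[2]),np.sin(v[2]);S=np.array([[c,n,0],[-n,c,0],[0,0,1]])
    print('t',s['time'],'safe pos mm',np.round(1e3*S@(p-[v[0],v[1],0]),1),'F safe',np.round(S@s['wrist_force'],1),'w',round(s['gripper_width'],4));print('tool axes in safe',np.round(S@R,3).tolist())
E
python3 - <<'E'
from h import *
import cv2
st()
cv2.imwrite('pics/wrist1.png',cv2.resize(read_camera('wrist')[:,:,::-1],(800,600)))
E
```

```text
time: 1.1
ee_pos: [0.4076, 0.3149, 0.256]
tcp_rot: [[-0.971, 0.238, -0.001], [0.238, 0.971, -0.0], [0.0, -0.0, -1.0]]
wrist_force: [0.4, 0.2, -0.2]
gripper_width: 0.0003
time: 2.1
ee_pos: [0.5476, 0.2188, 0.2562]
tcp_rot: [[-0.908, 0.418, -0.0], [0.418, 0.908, -0.0], [0.0, -0.0, -1.0]]
wrist_force: [0.3, -0.0, 0.2]
gripper_width: 0.0005
t 2.1 safe pos mm [185.5  84.9 256.2] F safe [ 0.1 -0.3  0.2] w 0.0005
tool axes in safe [[-0.002, 1.0, -0.0], [1.0, 0.002, 0.0], [0.0, -0.0, -1.0]]
```

View pics/wrist1.png

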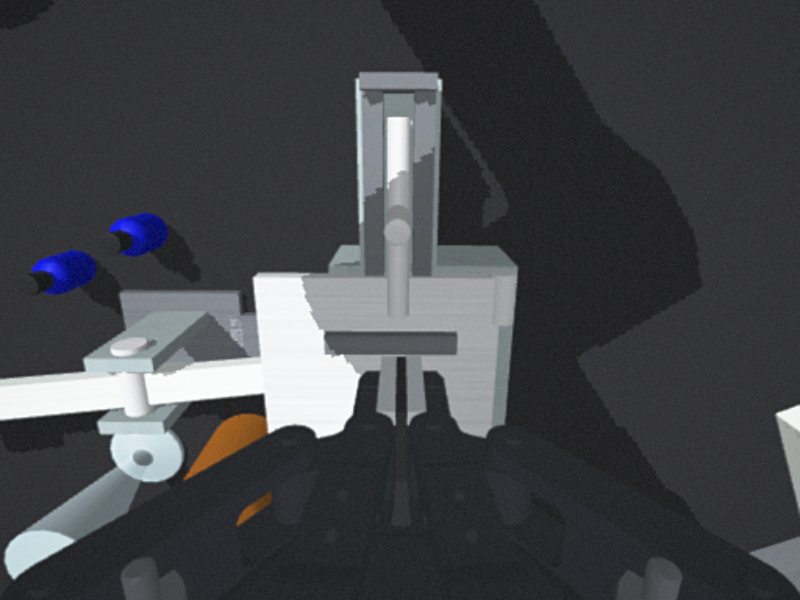

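The wrist view shows the pin (398,232) straight ahead of the shut fingers (401,380), with the bolt bar lined up. Next I go down and push.

```bash
python3 -m crank '[{"slide":[0,0,30],"delta_rot":[0,0,0],"jaw":-1},{"slide":[0,0,30],"delta_rot":[0,0,0],"jaw":-1},{"slide":[0,0,30],"delta_rot":[0,0,0],"jaw":-1},{"slide":[0,0,20],"delta_rot":[0,0,0],"jaw":-1},{"slide":[0,0,10],"delta_rot":[0,0,0],"jaw":-1},{"slide":[0,0,0],"delta_rot":[0,0,0],"jaw":-1},{"slide":[5,0,0],"delta_rot":[0,0,0],"jaw":-1},{"slide":[5,0,0],"delta_rot":[0,0,0],"jaw":-1}]'
python3 -m crank '[{"slide":[6,0,0],"delta_rot":[0,0,0],"jaw":-1},{"slide":[6,0,0],"delta_rot":[0,0,0],"jaw":-1},{"slide":[6,0,0],"delta_rot":[0,0,0],"jaw":-1},{"slide":[6,0,0],"delta_rot":[0,0,0],"jaw":-1},{"slide":[6,0,0],"delta_rot":[0,0,0],"jaw":-1},{"slide":[6,0,0],"delta_rot":[0,0,0],"jaw":-1},{"slide":[6,0,0],"delta_rot":[0,0,0],"jaw":-1},{"slide":[6,0,0],"delta_rot":[0,0,0],"jaw":-1}]'
python3 - <<'E'
from h import *
import cv2
st()
cv2.imwrite('pics/wrist2.png',cv2.resize(read_camera('wrist')[:,:,::-1],(800,600)))
E
```

```text
time: 3.15
ee_pos: [0.5384, 0.2233, 0.137]
tcp_rot: [[-0.908, 0.42, 0.001], [0.42, 0.908, 0.0], [-0.001, 0.001, -1.0]]
wrist_force: [0.9, 0.2, 0.1]
gripper_width: -0.0
time: 4.15
ee_pos: [0.4947, 0.2433, 0.1363]
tcp_rot: [[-0.907, 0.42, -0.0], [0.42, 0.907, -0.0], [-0.0, -0.0, -1.0]]
wrist_force: [1.2, -1.7, -0.3]
gripper_width: -0.0001
t 4.15 safe pos mm [185.5 143.1 136.3] F safe [-1.  -1.8 -0.3] w -0.0001
tool axes in safe [[-0.0, 1.0, -0.0], [1.0, 0.0, -0.0], [-0.0, -0.0, -1.0]]
```

View pics/wrist2.png

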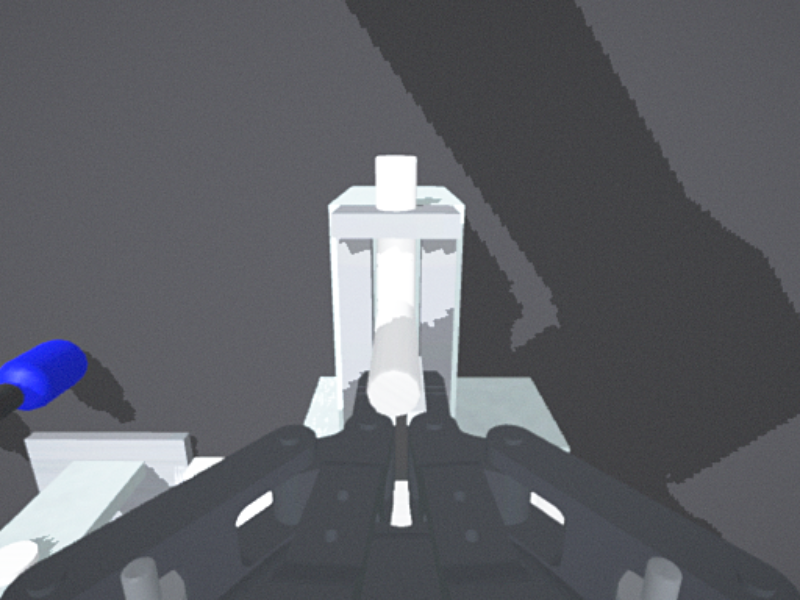

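The pin (395,392) touches the fingers, and the bolt's tail already sticks out past the end plate. I keep pushing gently to the stop.

```bash
Z='see rows'; python3 -m crank '[{"slide":[2,0,0],"delta_rot":[0,0,0],"jaw":-1},{"slide":[2,0,0],"delta_rot":[0,0,0],"jaw":-1},{"slide":[2,0,0],"delta_rot":[0,0,0],"jaw":-1},{"slide":[2,0,0],"delta_rot":[0,0,0],"jaw":-1},{"slide":[0,0,0],"delta_rot":[0,0,0],"jaw":-1},{"slide":[0,0,0],"delta_rot":[0,0,0],"jaw":-1},{"slide":[0,0,0],"delta_rot":[0,0,0],"jaw":-1},{"slide":[0,0,0],"delta_rot":[0,0,0],"jaw":-1}]' >/dev/null
python3 -c 'from h import *;st()'
```

```text
t 5.2 safe pos mm [185.7 149.  136.8] F safe [  0.2 -10.5  -1.6] w 0.0002
tool axes in safe [[-0.0, 1.0, 0.002], [1.0, 0.0, -0.004], [-0.004, 0.002, -1.0]]
```

At 149 mm the force has risen to 10 N, which matches the bolt's stop at 45 mm. Next I back off, go up and cross to the paddle.

```bash
python3 -m crank '[{"slide":[-8,0,0],"delta_rot":[0,0,0],"jaw":-1},{"slide":[-9,0,0],"delta_rot":[0,0,0],"jaw":-1},{"slide":[0,0,-20],"delta_rot":[0,0,0],"jaw":-1},{"slide":[0,0,-30],"delta_rot":[0,0,0],"jaw":-1},{"slide":[0,0,-30],"delta_rot":[0,0,0],"jaw":-1},{"slide":[0,0,-30],"delta_rot":[0,0,0],"jaw":-1},{"slide":[-10,-35,0],"delta_rot":[0,0,0],"jaw":-1},{"slide":[-10,-35,0],"delta_rot":[0,0,0],"jaw":-1}]' >/dev/null
python3 -m crank '[{"slide":[-12,-35,0],"delta_rot":[0,0,0],"jaw":-1},{"slide":[-12,-35,0],"delta_rot":[0,0,0],"jaw":-1},{"slide":[-12,-35,0],"delta_rot":[0,0,0],"jaw":-1},{"slide":[-12,-35,0],"delta_rot":[0,0,0],"jaw":-1},{"slide":[-12,-35,0],"delta_rot":[0,0,0],"jaw":-1},{"slide":[-12,-35,0],"delta_rot":[0,0,0],"jaw":-1},{"slide":[-12,-35,0],"delta_rot":[0,0,0],"jaw":-1},{"slide":[-12,-35,0],"delta_rot":[0,0,0],"jaw":-1}]' >/dev/null
python3 -m crank '[{"slide":[-9,-35,0],"delta_rot":[0,0,0],"jaw":-1},{"slide":[-9,-35,0],"delta_rot":[0,0,0],"jaw":-1},{"slide":[0,0,0],"delta_rot":[0,0,0],"jaw":-1},{"slide":[0,0,0],"delta_rot":[0,0,0],"jaw":-1},{"slide":[0,0,0],"delta_rot":[0,0,0],"jaw":-1},{"slide":[0,0,0],"delta_rot":[0,0,0],"jaw":-1},{"slide":[0,0,0],"delta_rot":[0,0,0],"jaw":-1},{"slide":[0,0,0],"delta_rot":[0,0,0],"jaw":-1}]' >/dev/null
python3 - <<'E'
from h import *
import cv2
st();print(np.round(sense()['joints'],2))
for t in(.040,.045):print('pin exp',proj('scene',W(v,(.185,.122+t,.153))))
a=[cv2.resize(read_camera(n)[:,:,::-1],(400,300),interpolation=cv2.INTER_AREA) for n in('wrist','top')]
b=cv2.resize(read_camera('scene')[:,:,::-1][128:300],None,fx=1.5625,fy=1.5625)
cv2.imwrite('pics/c3.png',np.vstack([np.hstack(a),b]))
E
```

```text
t 8.2 safe pos mm [-234.3   -0.4  246.3] F safe [-0.  -0.7  0.2] w 0.0003
tool axes in safe [[-0.001, 1.0, -0.0], [1.0, 0.001, -0.0], [-0.0, -0.0, -1.0]]
[-0.66  0.24  1.62 -0.    1.28 -1.79]
pin exp [623.93001791 313.65506319]
pin exp [627.1631933 312.0261255]
```

View pics/c3.png

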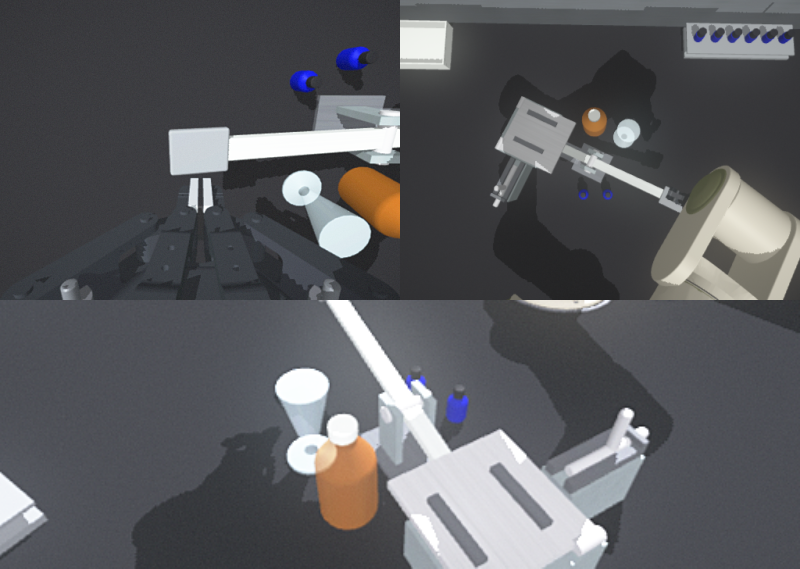

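In the scene view the pin top is at (627,311), which matches 45 mm of travel. The wrist view shows the paddle centred in line with the fingers. Next I press.

```bash
python3 -m crank '[{"slide":[0,0,20],"delta_rot":[0,0,0],"jaw":-1},{"slide":[0,0,20],"delta_rot":[0,0,0],"jaw":-1},{"slide":[0,0,15],"delta_rot":[0,0,0],"jaw":-1},{"slide":[0,0,10],"delta_rot":[0,0,0],"jaw":-1},{"slide":[0,0,6],"delta_rot":[0,0,0],"jaw":-1},{"slide":[0,0,5],"delta_rot":[0,0,0],"jaw":-1},{"slide":[0,0,5],"delta_rot":[0,0,0],"jaw":-1},{"slide":[0,0,5],"delta_rot":[0,0,0],"jaw":-1}]' >/dev/null
python3 -c 'from h import *;st()'
python3 -m crank '[{"slide":[0,0,5],"delta_rot":[0,0,0],"jaw":-1},{"slide":[0,0,5],"delta_rot":[0,0,0],"jaw":-1},{"slide":[0,0,5],"delta_rot":[0,0,0],"jaw":-1},{"slide":[0,0,5],"delta_rot":[0,0,0],"jaw":-1},{"slide":[0,0,5],"delta_rot":[0,0,0],"jaw":-1},{"slide":[0,0,5],"delta_rot":[0,0,0],"jaw":-1},{"slide":[0,0,5],"delta_rot":[0,0,0],"jaw":-1},{"slide":[0,0,5],"delta_rot":[0,0,0],"jaw":-1}]' >/dev/null
python3 -c 'from h import *;st()'
```

```text
t 9.35 safe pos mm [-235.1   -1.3  161.4] F safe [-0.7  1.1  7.9] w 0.0004
tool axes in safe [[-0.001, 1.0, -0.002], [1.0, 0.001, -0.003], [-0.003, -0.002, -1.0]]
t 10.35 safe pos mm [-235.5   -1.7  121.5] F safe [-4.8  0.5  8.5] w -0.0001
tool axes in safe [[-0.001, 1.0, -0.002], [1.0, 0.001, -0.004], [-0.004, -0.002, -1.0]]
```

```bash
python3 -m crank '[{"slide":[0,0,6],"delta_rot":[0,0,0],"jaw":-1},{"slide":[0,0,6],"delta_rot":[0,0,0],"jaw":-1},{"slide":[0,0,6],"delta_rot":[0,0,0],"jaw":-1},{"slide":[0,0,6],"delta_rot":[0,0,0],"jaw":-1},{"slide":[0,0,6],"delta_rot":[0,0,0],"jaw":-1},{"slide":[0,0,6],"delta_rot":[0,0,0],"jaw":-1},{"slide":[0,0,6],"delta_rot":[0,0,0],"jaw":-1},{"slide":[0,0,6],"delta_rot":[0,0,0],"jaw":-1}]' >/dev/null
python3 -c 'from h import *;st()'
python3 -m crank '[{"slide":[0,0,3],"delta_rot":[0,0,0],"jaw":-1},{"slide":[0,0,3],"delta_rot":[0,0,0],"jaw":-1},{"slide":[0,0,2],"delta_rot":[0,0,0],"jaw":-1},{"slide":[0,0,2],"delta_rot":[0,0,0],"jaw":-1},{"slide":[0,0,0],"delta_rot":[0,0,0],"jaw":-1},{"slide":[0,0,0],"delta_rot":[0,0,0],"jaw":-1},{"slide":[0,0,0],"delta_rot":[0,0,0],"jaw":-1},{"slide":[0,0,0],"delta_rot":[0,0,0],"jaw":-1}]' >/dev/null
python3 - <<'E'
from h import *
import cv2
st()
for a in(.3,.33):
  for y in(.08,-.08):
    c,s=np.cos(a),np.sin(a);r=(-.161,.006);print(a,'lip exp',proj('scene',W(v,(.25+c*r[0]+s*r[1],y,.076-s*r[0]+c*r[1]))))
cv2.imwrite('pics/s4.png',cv2.resize(read_camera('scene')[:,:,::-1],(800,600),interpolation=cv2.INTER_CUBIC))
E
```

```text
t 11.35 safe pos mm [-234.3   -1.6   73.3] F safe [1.4 0.3 8.4] w -0.0004
tool axes in safe [[-0.0, 1.0, -0.0], [1.0, 0.0, -0.003], [-0.003, -0.0, -1.0]]
t 12.35 safe pos mm [-234.2   -2.    67. ] F safe [ 5.7 16.  52.3] w 0.0003
tool axes in safe [[-0.001, 1.0, -0.0], [1.0, 0.001, -0.005], [-0.005, -0.0, -1.0]]
0.3 lip exp [510.37726801 306.47842875]
0.3 lip exp [390.77520282 359.94526489]
0.33 lip exp [511.92694037 304.56899762]
0.33 lip exp [391.60507607 358.22833817]
```

View pics/s4.png

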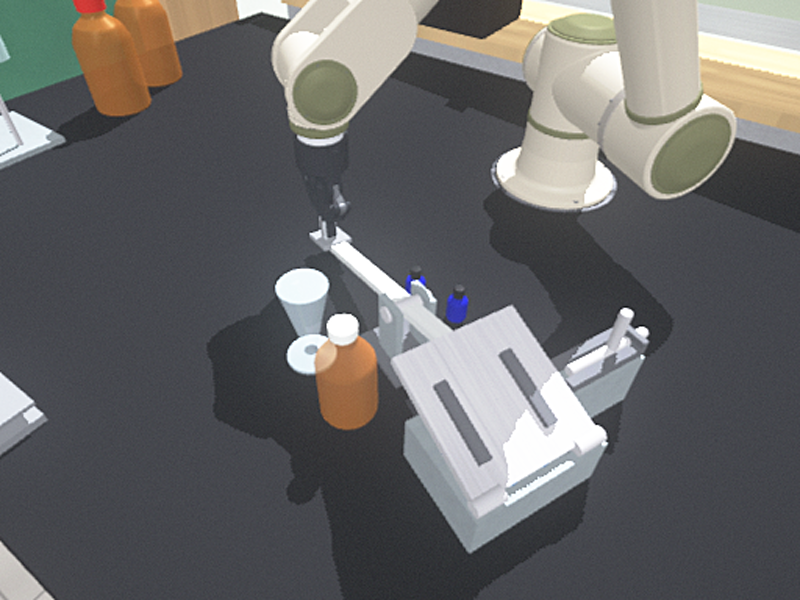

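The hatch is up, with its lip corners at (512,306) and (393,359) against (512,305) and (392,358) expected for 0.33 rad. The bystanders are unmoved. The 52 N press is more than needed at the stop, so I ease it slightly.

```bash
python3 -m crank '[{"slide":[0,0,-1],"delta_rot":[0,0,0],"jaw":-1},{"slide":[0,0,-1],"delta_rot":[0,0,0],"jaw":-1},{"slide":[0,0,0],"delta_rot":[0,0,0],"jaw":-1},{"slide":[0,0,0],"delta_rot":[0,0,0],"jaw":-1},{"slide":[0,0,0],"delta_rot":[0,0,0],"jaw":-1},{"slide":[0,0,0],"delta_rot":[0,0,0],"jaw":-1},{"slide":[0,0,0],"delta_rot":[0,0,0],"jaw":-1},{"slide":[0,0,0],"delta_rot":[0,0,0],"jaw":-1}]' >/dev/null
python3 -c 'from h import *;st()'
```

```text
t 13.4 safe pos mm [-234.3   -1.8   67.5] F safe [ 3.7  8.7 33.4] w 0.0001
tool axes in safe [[-0.001, 1.0, -0.0], [1.0, 0.001, -0.004], [-0.004, -0.0, -1.0]]
```

Run:
```python
from h import *
import cv2
cv2.imwrite('pics/s5.png',read_camera('scene')[:,:,::-1][150:340,150:440]);st()
a=cv2.imread('pics/s4.png');b=cv2.resize(read_camera('scene')[:,:,::-1],(800,600),interpolation=cv2.INTER_CUBIC)
print('pixels changed since hatch seen up:',int((cv2.absdiff(a,b).max(2)>40).sum()))
print(ctrl.finish_job())
```

```text
t 13.45 safe pos mm [-234.3   -1.8   67.5] F safe [ 3.9  9.6 34.3] w 0.0
tool axes in safe [[-0.001, 1.0, -0.0], [1.0, 0.001, -0.004], [-0.004, -0.0, -1.0]]
pixels changed since hatch seen up: 85
the job is handed in; nothing more can be done
None
```

The hatch is open and held up. With the fingers shut, I pushed the bolt's pin to its stop, then pressed the paddle all the way down. I handed the job in at 13.5 s while still pressing.

- **Bolt:** the push force rose from 2 N to about 10 N at the place expected for 45 mm of travel. The pin top in the scene image then matched 45 mm to about a pixel.
- **Lever and hatch:** the lever was against its stop, with the TCP at 67.5 mm where I expected about 66 mm. The lip corners matched a hatch angle of about 0.33 rad to within 1–2 pixels.
- **Bystanders:** in the scene image with the hatch up, the bottle, measure and vials stood where they began. Almost nothing in the picture had changed by hand-in.
- **Force higher than intended:** the fingers briefly pressed the paddle with 52 N against the stop, so I eased off by 2 mm. The hold at hand-in was about 34 N, still more than the 4–10 N needed, with 9–10 N of sideways force.

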